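# Release the stage clamp, then engage its drive

## Task

On the granite lock unit, turn the red clamp lever clockwise (seen from above) until its lug rests against its orange rubber buffer, which frees the blue drive lever; then turn the blue lever clockwise until it too rests against its buffer, and let go. Feel for the stops: do not ram either lever into its buffer, do not force the blue lever while it is still locked, and leave the other things where they are.

Things in the scene. Friction and masses are not known exactly. Their poses are not given: they have to be found in the camera images.
- unit: the fixed lock unit: black granite slab 220 x 400 x 25 mm with a small white housing (30 mm tall) along its far edge. Origin at the centre of the slab's underside, on the table; its x points away from the robot at yaw 0, z up. The red axis is at (0, -65) mm and the blue axis at (0, +65) mm in this frame; each carries a lever above a round scalloped metal plate
- red_axis (a point): point on the vertical turning axis of the red lever, 80 mm above the table. The lever needs 0.85 to 1.45 rad clockwise (decreasing yaw) from its start. Where it stops cannot be told from the knob's place: it is clamped on its shaft at an angle that differs by up to 0.3 rad either way
- red_knob (a point): centre of the grip of the red lever's knob: an upright round red post, 20 mm in diameter, 80 mm from the red axis, top 100 mm above the table; this point is 80 mm above it. The lever arm below lies 47 to 59 mm above the table. The lever drags with about 3.5 N at the knob while it moves and stays where it is left
- blue_axis (a point): point on the vertical turning axis of the blue lever, 80 mm above the table
- blue_knob (a point): centre of the graspable part of the blue lever's knob: the same as the red one, but blue, 80 mm from the blue axis. Same drag and same kind of buffer. Locked (0.05 rad of play) until the red lever is at its buffer
- blue_rotor (a joint): turn of the blue lever, rad: 0 at the start, grows clockwise seen from above, 1.45 when its lug touches its buffer
- red_buffer: orange rubber buffer block 16 x 14 x 10 mm near the slab's -y end, origin at its centre, 37 mm above the table. The red plate's lug meets it 80 mm from the red axis; it is sprung and gives about 1 mm per 6 N, along its own x axis; more than 25 N on it is ramming
- blue_buffer: orange rubber buffer block like the red one, near the slab's +y end: the stop of the blue plate's lug, just as springy; origin at its centre, 37 mm above the table
- blue_plate: the blue lever's scalloped plate, 71 mm radius, 33 to 41 mm above the table; origin on the blue axis at its underside. The red lever has a like plate; they overlap, so blue turns only while red is at its buffer (within about 0.045 rad) and then holds red there. Turned too early it presses on the red plate; more than 35 N there is forcing it
- ring_gauge: loose steel ring, 44 mm outside, 18 mm high, on the slab near the robot-side edge between the levers (bystander); origin at its underside
- gauge_block: loose steel block 30 x 9 x 12 mm on the slab's far left corner (bystander); origin at its underside
- setting_disc: loose brass disc 32 mm in diameter, 10 mm high, on the slab's far right corner (bystander); origin at its underside
- micrometer: loose blue micrometer, about 130 x 60 x 20 mm, lying on the table to the right (bystander)
- wooden_case: loose red-brown case 200 x 120 x 50 mm on the table to the right (bystander)
- hex_driver: loose screwdriver lying on the table to the left (bystander)
- parts_cup: loose white cup, 80 mm across, 50 mm high, on the table to the left (bystander)

How it is judged:
By the outcome, as a careful person would: the job done as asked, in the order asked, and still so for the second after the job is handed in, with the robot touching nothing.
It also fails if it takes over 72 s, if anything falls off the work surface, if the arm or the gripper's body presses on something with over 40 N, if the wrist force passes 120 N, or if a joint passes its speed limit or range.

## Robot

A 6-joint arm with a two-finger parallel gripper is mounted at the origin on the work surface. World frame = base frame: x ahead of the robot, y to its left, z up, the work surface at z = 0. Lengths are in m, angles in rad, forces in N, time in s.
With the tool pointing down it reaches from about 0.375 to 0.9 m from the base axis. Payload 3.1 kg.
Tool frame: the origin (TCP) lies at the centre of the arm's flange, where the gripper is bolted on; the fingertips stand 173 mm ahead of it and the grasp point (between the pads) lies 155 mm ahead of it; z points along the fingers, y is the line along which they close (so a half turn about z gives the same grasp; the last joint's range is limited). The gripper opens to 85 mm and grips with 20 to 120 N. Pads are 22 mm wide; open, the fingers measure 114 mm over their backs; the gripper's body (76 mm by 85 mm) begins 54 mm behind the grasp point. The pads swing forward as they close: fully open they stand 13 mm farther back than shut.
Start: joints at [0.929, 0.527, 1.433, -0, 1.181, -0.178], TCP at [0.279, 0.559, 0.405] pointing down, gripper open.
Joint ranges: [-3.08, 3.08], [-0.75, 2.2], [0.22, 2.44], [-1.43, 4.57], [0, 2.65], [-2.85, 2.85]. Speed limits (rad/s): [2.79, 2.79, 3.14, 3.14, 3.14, 3.14].

## Interface

Orientations are given as a unit quaternion [x, y, z, w].
In Python, from station import * gives the robot as it stands.
- The arm moves only by the shell command python3 -m jog 'ROWS' [OPENING] [FORCE]. ROWS is a JSON object of lists of equal length, an entry for each row: "linear": the shift along the world's x, y, z in mm, a list of three; "turn": the turn about the world's z in units of 5 degrees (1.0 is 5 degrees). A call has 1 to 12 rows; each row shifts and turns the commanded pose from where the row before left it; what a row does not reach is not made up. A row lasts 1/8 s, in which the tool goes at most 62.5 mm and 10.7 degrees, less where a joint would pass 70% of its speed; a pose out of reach is approached as far as the arm can. A call is refused whole if a number of a shift passes 62.5 or a number of a turn 1, either way. A call with a gripper value outside its range is refused whole. OPENING is the opening, from 0 (shut) to 1 (fully open), set as the call begins (- or left out, the last holds). The fingers move at their own pace and stop on an object; FORCE is the grip in N (left out, the last holds). Time passes only in rows, so rows that do not move let the fingers close. It gives the time, the measured TCP pose, the force, the opening and the grip force at its end, in the units of the state.
- sense(): the state, without advancing time (a new reading comes with each control period).
- snapshot(name): name is "side" or "top"; returns the picture (384x512x3 uint8, red, green, blue); there is no depth.
- get_calibration(name): a dict with "fx", "fy", "cx", "cy" (pixels), "world_to_cam" (4x4, takes a point from world to camera coordinates). Camera axes: x right, y down, z forward; pixel columns grow to the right and rows downward; lengths in m; the calibration is good to about 2 mm. A picture is of the moment at which its call begins. get_calibration takes no time and is no camera call.
- sign_off(): hands the job in; it is judged then, once.
The state is a dict: "t": time; "q": joint angles; "qd": joint speeds; "tau": joint torques, N m; "tcp_pos": TCP position; "tool_rot": TCP orientation; "force": force on the tool from outside, world axes, zero at the start; "ft_torque": the same for the moment, N m; "finger_gap": opening from 0.0 (shut) to 1.0 (fully open); "gripper_force": force on a finger pad.
Only numpy, scipy, OpenCV 4.12 (cv2) and the standard library are available. Lean on these libraries where they do the work, as an engineer would, in place of code of your own. Each camera call takes 0.05 s, during which the arm holds its last target. There are 200 camera calls.

## Working session

There is one attempt and no reset: what is moved stays moved. The work goes in short steps, Python scripts to look and compute and a shell command to move; the robot and the scene stay as the last step left them, time stands still between calls to the robot, and variables do not carry over. Pictures are saved under pics/ and viewed, at most 10 in all, crops included, and the job is handed in when it is done.

```bash
mkdir -p pics
python3 - <<'E'
from station import *
import cv2
for n in("top","side"):
    cv2.imwrite(f"pics/{n}0.png",snapshot(n)[:,:,::-1]); c=get_calibration(n); print(n,c)
s=sense();print(s['t'],s['tcp_pos'],s['tool_rot'],s['force'],s['finger_gap'])
E
```

```text
top {'fx': 375.5528692870353, 'fy': 375.5528692870353, 'cx': 257.453079609309, 'cy': 192.29536791459773, 'world_to_cam': array([[ 0.01636787, -0.99978746,  0.01253531, -0.0298804 ],
       [-0.99138005, -0.01785759, -0.12979485,  0.52087024],
       [ 0.12999112, -0.01030279, -0.99146163,  1.13845616],
       [ 0.        ,  0.        ,  0.        ,  1.        ]])}
side {'fx': 440.81544685252976, 'fy': 440.81544685252976, 'cx': 256.7480183238129, 'cy': 196.5445999312329, 'world_to_cam': array([[ 0.74923715, -0.66222406,  0.01014861, -0.38687995],
       [-0.32091056, -0.37639574, -0.86910452,  0.25357102],
       [ 0.57936181,  0.64790859, -0.49452436,  0.91183677],
       [ 0.        ,  0.        ,  0.        ,  1.        ]])}
0.1 [0.27884133 0.55900619 0.40381432] [ 2.29365962e-01  9.73339741e-01 -9.16309454e-04 -4.05658577e-04] [0.9568894  0.36153252 1.05019508] 1.001999730797003
```

View pics/top0.png

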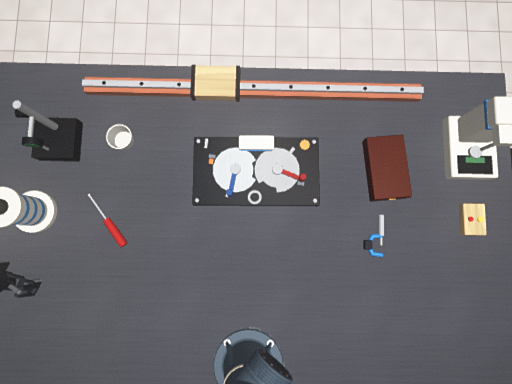

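View pics/side0.png

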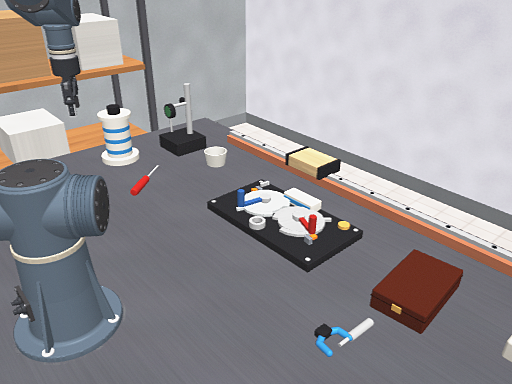

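The top view shows the slab at columns 193–320, rows 137–206. The red knob is near (303,177), the blue knob near (229,192), the axes near (278,169) and (235,169), and the blue buffer near (211,160).

```bash
cat > h.py <<'E'
from station import *
import cv2,numpy as np
def ray(n,u,v):
    c=get_calibration(n);M=np.array(c['world_to_cam']);R,t=M[:3,:3],M[:3,3]
    return -R.T@t, R.T@np.array([(u-c['cx'])/c['fx'],(v-c['cy'])/c['fy'],1])
def onz(n,u,v,z):
    o,d=ray(n,u,v); return (o+d*(z-o[2])/d[2])[:2]
def proj(n,p):
    c=get_calibration(n);M=np.array(c['world_to_cam']);q=M[:3,:3]@p+M[:3,3]
    return c['fx']*q[0]/q[2]+c['cx'],c['fy']*q[1]/q[2]+c['cy']
def blobs(img,lo,hi,box,amin=6):
    x0,y0,x1,y1=box;h=cv2.cvtColor(img[y0:y1,x0:x1],cv2.COLOR_RGB2HSV)
    m=cv2.inRange(h,lo,hi);n,l,s,c=cv2.connectedComponentsWithStats(m)
    return [(c[i]+[x0,y0],s[i]+np.array([x0,y0,0,0,0])) for i in range(1,n) if s[i][4]>=amin]
E
python3 - <<'E'
from h import *
t=snapshot("top");s=snapshot("side")
np.set_printoptions(precision=4,suppress=True)
B=(185,130,330,212);S=(200,170,365,265)
for n,i,b in(("top",t,B),("side",s,S)):
    for nm,lo,hi in(("red",(0,150,60),(6,255,255)),("blue",(105,120,50),(125,255,255)),("orange",(8,150,120),(22,255,255))):
        for c,st in blobs(i,lo,hi,b): print(n,nm,c,st)
h=cv2.cvtColor(t[130:212,185:330],cv2.COLOR_RGB2GRAY)
m=(h<22).astype(np.uint8)
m=cv2.morphologyEx(m,cv2.MORPH_CLOSE,np.ones((9,9)))
cs,_=cv2.findContours(m,cv2.RETR_EXTERNAL,cv2.CHAIN_APPROX_NONE)
r=cv2.minAreaRect(max(cs,key=cv2.contourArea));bp=cv2.boxPoints(r)+[185,130];print(r)
w=np.array([onz("top",u,v,.025) for u,v in bp]);print(w,w.mean(0),[np.linalg.norm(w[i]-w[i-1]) for i in range(4)])
a=cv2.resize(t[130:212,185:330],None,fx=5,fy=5,interpolation=cv2.INTER_CUBIC);cv2.imwrite("pics/t1.png",a[:,:,::-1])
a=cv2.resize(s[170:265,200:365],None,fx=4.8,fy=4.8,interpolation=cv2.INTER_CUBIC);cv2.imwrite("pics/s1.png",a[:,:,::-1])
E
```

```text
top red [294.5568 174.9091] [282 170  24  10  88]
top blue [256. 150.] [247 150  19   1  19]
top blue [231.1222 184.8444] [226 174  10  22  90]
top orange [210.8261 160.8696] [209 159   5   5  23]
side red [309.5243 223.3189] [299 215  18  19 185]
side blue [245.0625 198.7452] [237 189  25  18 208]
side orange [253.5556 188.9444] [251 188   7   3  18]
side orange [343.4194 227.1935] [338 224  12   6  31]
side orange [313.8333 236.1667] [310 234   8   6  30]Traceback (most recent call last):
  File "<stdin>", line 12, in <module>
ValueError: max() iterable argument is empty
```

Run:
```python
from h import *
t=snapshot("top");s=snapshot("side")
h=cv2.cvtColor(t,cv2.COLOR_RGB2GRAY)
print(h[200,185:205],h[200,310:330],h[130:145,225],h[198:215,300])
a=cv2.resize(t[130:212,185:330],None,fx=5,fy=5,interpolation=cv2.INTER_CUBIC);cv2.imwrite("pics/t1.png",a[:,:,::-1])
a=cv2.resize(s[170:265,200:365],None,fx=4.8,fy=4.8,interpolation=cv2.INTER_CUBIC);cv2.imwrite("pics/s1.png",a[:,:,::-1])
for n,u,v in(("c",278,169),("b",235,169)): print(n,onz("top",u,v,.06))
```

```text
[102 101 101 102 102 103 101  67  56  80 188 243 240 216  84  57  63  63
  65  64] [ 74  73  94 189 238 238 231  94  65  62 101 101 101  99 101  99  98  99
 100  97] [108 111 108 108 107 108 101  76  72  69  72  73  74  74  76] [ 78  78  76  79  75  80  73  55  89 103 100  98 102 100 100  98  98]
c [ 0.59140765 -0.08275008]
b [0.58891853 0.04957599]
```

View pics/t1.png

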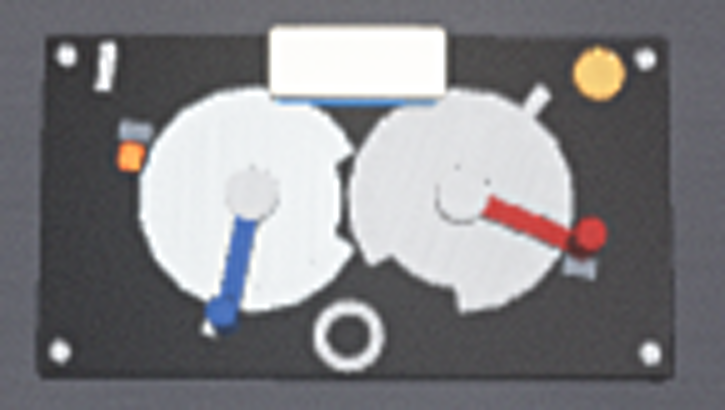

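View pics/s1.png

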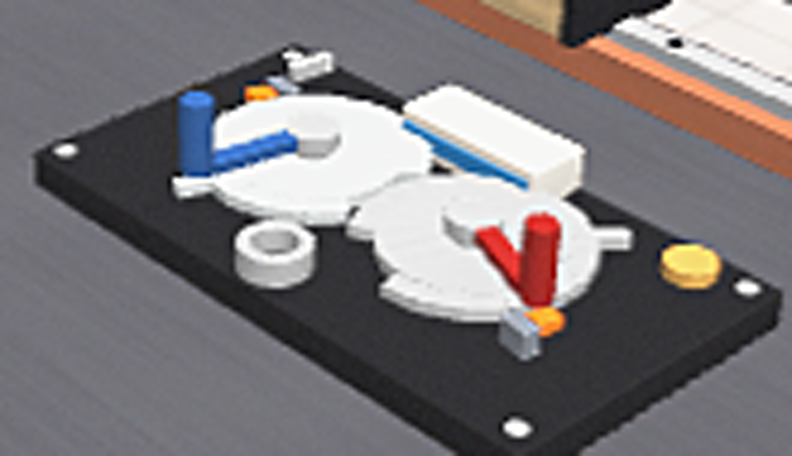

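The crops show the hubs at (251,195) and (462,193), the red knob top at (592,234), the blue knob top at (222,311), and the red lug at (540,97). The orange red buffer sits under the red knob, with its holder at (580,265).

Run:
```python
from h import *
np.set_printoptions(precision=4,suppress=True)
g=lambda x,y,z:onz("top",185+(x+.5)/5-.5,130+(y+.5)/5-.5,z)
ra,ba=g(463,193,.06),g(251,195,.06);rk,bk=g(592,234,.1),g(222,309,.1);lug=g(540,97,.04);rb=g(579,250,.037)
bb=g(131,156,.042);bl=g(209,328,.037)
# side rays
f=lambda x,y,z:onz("side",200+(x+.5)/4.8-.5,170+(y+.5)/4.8-.5,z)
print("side knobs",f(541,221,.1),f(197,99,.1),"redbuf top",f(546,314,.042),"blugs",f(187,187,.037))
for n,p,a in(("rk",rk,ra),("bk",bk,ba),("lug",lug,ra),("rb",rb,ra),("bb",bb,ba),("bl",bl,ba),("sk",f(541,221,.1),ra),("sb",f(197,99,.1),ba),("srb",f(546,314,.042),ra)):
    d=p-a;print(n,p,a,np.hypot(*d),np.degrees(np.arctan2(d[1],d[0])))
d=ba-ra;print(np.hypot(*d),np.degrees(np.arctan2(-d[0],d[1])))
```

```text
side knobs [ 0.5579 -0.1577] [0.5066 0.0562] redbuf top [ 0.5635 -0.1618] blugs [0.5071 0.0668]
rk [ 0.5627 -0.1546] [ 0.5939 -0.0803] 0.08059061890471712 -112.78776970524504
bk [0.5138 0.0635] [0.5902 0.0502] 0.07749186861357099 170.09619544042164
lug [ 0.6604 -0.1296] [ 0.5939 -0.0803] 0.0828329653554478 -36.54978064260443
rb [ 0.5635 -0.1548] [ 0.5939 -0.0803] 0.08048295636572263 -112.19531381959793
bb [0.6171 0.1268] [0.5902 0.0502] 0.08119763002885072 70.64068566515871
bl [0.5101 0.0755] [0.5902 0.0502] 0.08395505128284173 162.49872598569075
sk [ 0.5579 -0.1577] [ 0.5939 -0.0803] 0.08532263380102201 -114.89603493454565
sb [0.5066 0.0562] [0.5902 0.0502] 0.08377992182940294 175.87525387520074
srb [ 0.5635 -0.1618] [ 0.5939 -0.0803] 0.08698591957886126 -110.42126512455157
0.13053430221004655 1.6284917062104378
```

```bash
python3 -m jog '{"linear":[[14,-36,0],[14,-36,0],[14,-36,0],[14,-36,0],[14,-36,0],[14,-36,0],[14,-36,0],[14,-36,0],[14,-36,0],[14,-36,0],[14,-36,0],[14,-36,0]],"turn":[1,1,1,1,1,1,1,1,1,1,1,1]}' 1 25 && python3 -m jog '{"linear":[[14,-36,0],[14,-36,0],[14,-36,0],[14,-36,0],[14,-35,0],[14,-35,0],[14,-35,0],[14,-35,0],[0,0,0],[0,0,0]],"turn":[1,1,1,1,1,1,0.5,0,0,0]}'
```

```text
t: 1.8
tcp_pos: [0.4474, 0.126, 0.4049]
tool_rot: [-0.289, 0.957, -0.0, 0.0]
force: [0.1, -0.5, 0.2]
finger_gap: 0.999
gripper_force: 0.0
t: 3.05
tcp_pos: [0.5769, -0.0719, 0.3954]
tool_rot: [-0.499, 0.865, -0.042, -0.036]
force: [0.1, -0.6, -0.7]
finger_gap: 0.998
gripper_force: 0.0
```

```bash
python3 - <<'E'
from station import *
s=sense();print(s['q'],s['qd'],s['tcp_pos'])
E
python3 -m jog '{"linear":[[0,0,0],[0,0,0]],"turn":[0,0]}'
```

```text
[-0.29265473  0.48178177  1.55293926 -0.12255135  1.09840794 -2.85398761] [ 0.00860419 -0.00975186  0.01057575 -0.00113794 -0.00271641 -0.00131946] [ 0.57689317 -0.07191046  0.39539861]
t: 3.3
tcp_pos: [0.5771, -0.0718, 0.3959]
tool_rot: [-0.499, 0.865, -0.042, -0.035]
force: [0.2, 0.4, -0.7]
finger_gap: 1.001
gripper_force: 0.0
```

Joint 6 hit its range, so I'll turn back the other way (half-turn equivalent grasp).

```bash
python3 -m jog '{"linear":[[0,0,0],[0,0,0],[0,0,0],[0,0,0],[0,0,0],[0,0,0],[0,0,0],[0,0,0],[0,0,0],[0,0,0],[0,0,0],[0,0,0]],"turn":[-1,-1,-1,-1,-1,-1,-1,-1,-1,-1,-1,-1]}';  python3 - <<'E'
from station import *
s=sense();print(s['q'],s['tool_rot'])
E
```

```text
t: 4.8
tcp_pos: [0.5773, -0.0719, 0.3958]
tool_rot: [0.002, 0.998, -0.019, -0.052]
force: [-0.4, 0.6, -0.3]
finger_gap: 1.0
gripper_force: 0.0
[-0.30161635  0.49645561  1.52339407 -0.07112389  1.21053293 -1.840729  ] [ 0.00181936  0.99847954 -0.01885451 -0.05176691]
```

```bash
python3 -m jog '{"linear":[[-1,-5,0],[-1,-5,0],[-1,-5,0],[-1,-5,0],[-1,-5,0],[-1,-5,0],[-1,-5,0],[-1,-5,0],[-1,-5,0],[-1,-5,0],[-1,-5,0],[-1,-5,0]],"turn":[-1,-1,-1,-1,-1,-1,-1,-1,-1,-1,-1,-1]}' && python3 -m jog '{"linear":[[-1,-4,-8],[-1,-4,-8],[-1,-4,-8],[-1,-4,-8],[-1,-4,-8],[-1,-4,-8],[-1,-4,-8],[0,-4,-8],[0,-3,-8],[0,-3,-8],[0,-3,-8]],"turn":[-1,-1,-1,-1,-1,-1,-1,-1,-1,-1,-1]}'
cat >> h.py <<'E'
from scipy.spatial.transform import Rotation as Ro
def st(ax=None):
    s=sense();R=Ro.from_quat(s['tool_rot']).as_matrix();g=s['tcp_pos']+.155*R[:,2]
    F=np.array(s['force'])
    print("t%.2f"%s['t'],"grasp",g.round(4),"yang",np.degrees(np.arctan2(R[1,1],R[0,1])).round(1),"z",R[:,2].round(3),"F",F.round(1),"gap",round(s['finger_gap'],3),"gf",round(s['gripper_force'],1),"q6",round(s['q'][5],2))
    if ax is not None:
        d=g[:2]-ax;a=np.arctan2(d[1],d[0]);print("r %.4f ang %.1f tanF(cw resist) %.1f radF %.1f"%(np.hypot(*d),np.degrees(a),F[:2]@[-np.sin(a),np.cos(a)],F[:2]@[np.cos(a),np.sin(a)]))
    return g
E
python3 -c "
from h import *
st(np.array([.592,-.081]))
s=snapshot('side');t=snapshot('top')
a=cv2.resize(s[130:265,220:400],None,fx=4.4,fy=4.4,interpolation=cv2.INTER_CUBIC);cv2.imwrite('pics/s2.png',a[:,:,::-1])
"
```

```text
t: 6.3
tcp_pos: [0.5653, -0.1321, 0.3958]
tool_rot: [0.501, 0.864, 0.01, -0.054]
force: [-0.2, -0.6, -0.7]
finger_gap: 1.001
gripper_force: 0.0
t: 7.68
tcp_pos: [0.5584, -0.1731, 0.3076]
tool_rot: [0.843, 0.535, 0.034, -0.044]
force: [1.3, -0.0, -0.2]
finger_gap: 0.999
gripper_force: 0.0
t7.67 grasp [ 0.56   -0.1561  0.1536] yang -25.1 z [ 0.01   0.11  -0.994] F [ 1.3 -0.  -0.2] gap 0.999 gf 0.0 q6 -0.14
r 0.0816 ang -113.1 tanF(cw resist) 1.2 radF -0.5
```

View pics/s2.png

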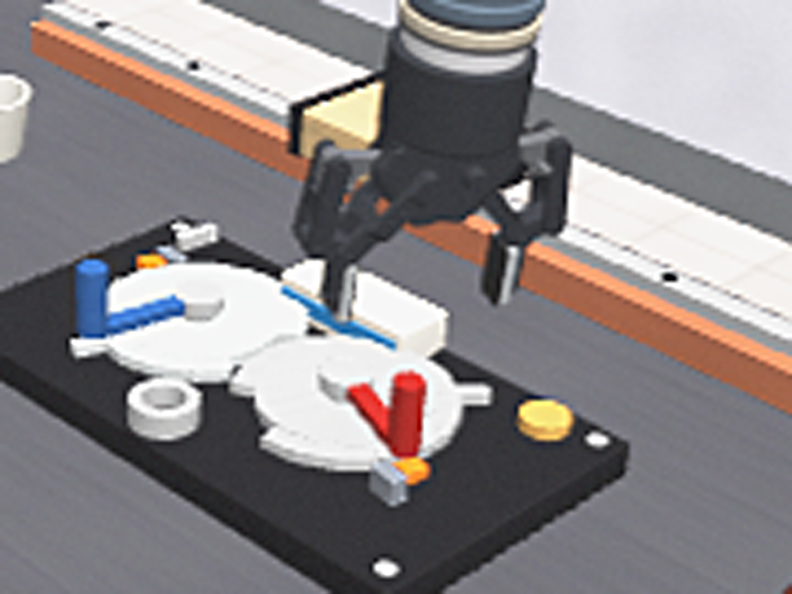

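The open fingers straddle the space above the red knob (405,375), with tips at (340,330) and (500,300). I'll go down and close.

```bash
python3 -m jog '{"linear":[[0,0,-10],[0,0,-10],[0,0,-10],[0,0,-10],[0,0,-8],[0,0,-7],[0,0,-5],[0,0,-5],[0,0,-4],[0,0,0]],"turn":[0,0,0,0,0,0,0,0,0,0]}' && python3 -c "
from h import *
st()" && python3 -m jog '{"linear":[[0,0,0],[0,0,0],[0,0,0],[0,0,0],[0,0,0],[0,0,0],[0,0,0],[0,0,0]],"turn":[0,0,0,0,0,0,0,0]}' 0 25
python3 -c "
from h import *
st(np.array([.592,-.081]))
s=snapshot('side');t=snapshot('top')
a=np.hstack([cv2.resize(i,(400,400),interpolation=cv2.INTER_CUBIC) for i in(s[160:260,260:360],t[120:220,240:340])]);cv2.imwrite('pics/s3.png',a[:,:,::-1])
"
```

```text
t: 9.02
tcp_pos: [0.5584, -0.1733, 0.2384]
tool_rot: [0.842, 0.536, 0.033, -0.044]
force: [1.4, -0.2, -0.0]
finger_gap: 1.002
gripper_force: 0.0
t9.03 grasp [ 0.5598 -0.1562  0.0843] yang -25.0 z [ 0.009  0.11  -0.994] F [ 1.4 -0.2 -0. ] gap 1.002 gf 0.0 q6 -0.17
t: 10.02
tcp_pos: [0.5587, -0.1734, 0.2389]
tool_rot: [0.842, 0.536, 0.034, -0.043]
force: [-0.1, 0.1, 1.7]
finger_gap: 0.231
gripper_force: 24.6
t10.03 grasp [ 0.5603 -0.1565  0.0848] yang -25.0 z [ 0.01   0.109 -0.994] F [-0.1  0.1  1.7] gap 0.231 gf 24.6 q6 -0.17
r 0.0819 ang -112.7 tanF(cw resist) -0.1 radF -0.0
```

View pics/s3.png

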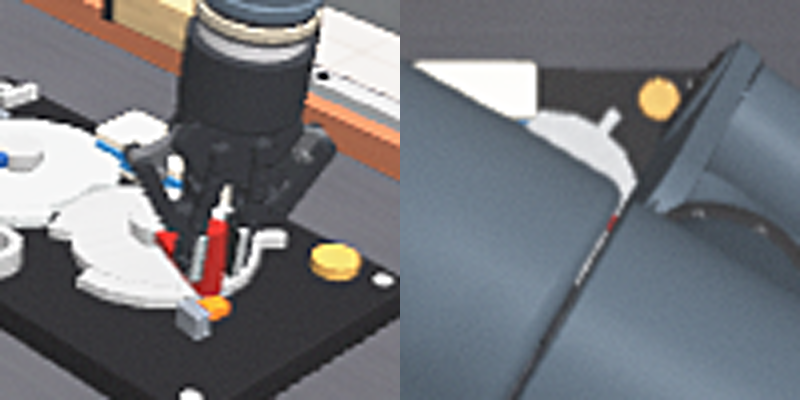

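Red knob is gripped (gap 0.231 ≈ 20 mm). Next I'll work out 5° arc shifts.

```bash
cat >> h.py <<'E'
def arc(ax,n,deg=-5):
    p=np.array(sense()['tcp_pos'])[:2]-ax;o=[]
    for k in range(n):
        c,s=np.cos(np.radians(deg)),np.sin(np.radians(deg));q=np.array([[c,-s],[s,c]])@p;o.append((1000*(q-p)).round(1).tolist());p=q
    print(o)
E
python3 -c "
from h import *
arc(np.array([.592,-.081]),13)"
```

```text
[[-7.9, 3.3], [-7.6, 3.9], [-7.2, 4.6], [-6.8, 5.2], [-6.3, 5.8], [-5.8, 6.3], [-5.2, 6.8], [-4.6, 7.2], [-4.0, 7.6], [-3.3, 7.9], [-2.6, 8.2], [-1.9, 8.4], [-1.2, 8.5]]
```

```bash
python3 -m jog '{"linear":[[-8,3.3,0],[-7.6,4,0],[-7.2,4.6,0],[-6.8,5.2,0]],"turn":[-1,-1,-1,-1]}' 
python3 -c "
from h import *
st(np.array([.592,-.081]))"
python3 -m jog '{"linear":[[-6.3,5.8,0],[-5.8,6.3,0],[-5.2,6.8,0],[-4.6,7.2,0],[0,0,0]],"turn":[-1,-1,-1,-1,0]}' 
python3 -c "
from h import *
st(np.array([.592,-.081]));arc(np.array([.592,-.081]),6)"
```

```text
t: 10.62
tcp_pos: [0.5291, -0.1568, 0.2389]
tool_rot: [0.923, 0.381, 0.041, -0.036]
force: [0.6, -1.0, 1.7]
finger_gap: 0.225
gripper_force: 25.0
t10.62 grasp [ 0.5366 -0.1417  0.0848] yang -45.1 z [ 0.048  0.097 -0.994] F [ 0.6 -1.   1.7] gap 0.225 gf 25.0 q6 0.15
r 0.0821 ang -132.4 tanF(cw resist) 1.1 radF 0.3
t: 11.25
tcp_pos: [0.5061, -0.1298, 0.2388]
tool_rot: [0.975, 0.217, 0.045, -0.03]
force: [-4.3, -2.5, 6.2]
finger_gap: 0.225
gripper_force: 27.4
t11.25 grasp [ 0.5178 -0.1177  0.0847] yang -64.8 z [ 0.075  0.078 -0.994] F [-4.3 -2.5  6.2] gap 0.225 gf 27.4 q6 0.5
r 0.0828 ang -153.7 tanF(cw resist) 0.4 radF 5.0
[[-3.9, 7.7], [-3.2, 8.0], [-2.5, 8.2], [-1.8, 8.4], [-1.1, 8.6], [-0.3, 8.6]]
```

```bash
python3 -c "
from h import *
g=st();i=snapshot('side')
print(proj('side',[g[0],g[1],.1]),proj('side',[g[0],g[1],.07]))
for c,s in blobs(i,(0,150,60),(6,255,255),(200,170,365,265)):print(c,s)"
```

```text
t11.25 grasp [ 0.5178 -0.1177  0.0847] yang -64.8 z [ 0.075  0.078 -0.994] F [-4.3 -2.5  6.2] gap 0.225 gf 27.4 q6 0.5
(np.float64(289.2183115708427), np.float64(214.71967176802778)) (np.float64(288.65887141310304), np.float64(224.91407755365677))
[289.23076923 223.35576923] [286 214   8  20 104]
```

```bash
python3 -m jog '{"linear":[[-4.2,7.6,0],[-3.6,7.9,0]],"turn":[-1,-1]}' >/dev/null
python3 -c "
from h import *
a=np.array([.592,-.081]);st(a);arc(a,8,-1.5)"
```

```text
t11.55 grasp [ 0.5126 -0.1054  0.0848] yang -74.9 z [ 0.089  0.062 -0.994] F [-4.8 -3.1  6.3] gap 0.231 gf 26.4 q6 0.7
r 0.0831 ang -162.9 tanF(cw resist) 1.5 radF 5.5
[[-0.9, 2.5], [-0.8, 2.5], [-0.7, 2.5], [-0.7, 2.5], [-0.6, 2.5], [-0.5, 2.5], [-0.5, 2.6], [-0.4, 2.6]]
```

```bash
python3 -m jog '{"linear":[[-0.9,2.5,0],[-0.9,2.5,0]],"turn":[-0.3,-0.3]}' >/dev/null
python3 -c "
from h import *
a=np.array([.592,-.081]);st(a)"
python3 -m jog '{"linear":[[-0.8,2.5,0],[-0.8,2.5,0]],"turn":[-0.3,-0.3]}' >/dev/null
python3 -c "
from h import *
a=np.array([.592,-.081]);st(a)"
python3 -m jog '{"linear":[[-0.7,2.5,0]],"turn":[-0.3]}' >/dev/null
python3 -c "
from h import *
a=np.array([.592,-.081]);st(a)"
```

```text
t11.80 grasp [ 0.5112 -0.1009  0.0847] yang -77.8 z [ 0.092  0.058 -0.994] F [-4.2 -2.8  6.8] gap 0.23 gf 26.6 q6 0.76
r 0.0833 ang -166.2 tanF(cw resist) 1.8 radF 4.8
t12.05 grasp [ 0.5101 -0.0966  0.0847] yang -80.8 z [ 0.095  0.053 -0.994] F [-4.2 -2.9  6. ] gap 0.228 gf 26.6 q6 0.82
r 0.0834 ang -169.2 tanF(cw resist) 2.0 radF 4.7
t12.18 grasp [ 0.5096 -0.0945  0.0847] yang -82.3 z [ 0.096  0.051 -0.994] F [-3.4 -2.1  7.1] gap 0.228 gf 26.6 q6 0.85
r 0.0835 ang -170.7 tanF(cw resist) 1.5 radF 3.7
```

```bash
cat >s.sh <<'E'
python3 -c "
from h import *
st(np.array([.592,-.081]))" | tail -n 2 | sed 's/z \[.*\] F/F/'
E
python3 -m jog '{"linear":[[-0.6,2.3,0]],"turn":[-0.3]}' >/dev/null; sh s.sh
python3 -m jog '{"linear":[[-0.5,2,0]],"turn":[-0.25]}' >/dev/null; sh s.sh
python3 -m jog '{"linear":[[-0.4,2,0]],"turn":[-0.25]}' >/dev/null; sh s.sh
```

```text
t12.30 grasp [ 0.5093 -0.0925  0.0847] yang -83.8 F [-4.1 -1.7  6.7] gap 0.227 gf 26.6 q6 0.88
r 0.0835 ang -172.1 tanF(cw resist) 1.1 radF 4.2
t12.43 grasp [ 0.509  -0.0908  0.0847] yang -85.1 F [-3.8 -3.2  5.7] gap 0.23 gf 26.6 q6 0.91
r 0.0836 ang -173.3 tanF(cw resist) 2.7 radF 4.2
t12.55 grasp [ 0.5088 -0.0891  0.0847] yang -86.3 F [-2.7 -0.9  5. ] gap 0.231 gf 26.7 q6 0.94
r 0.0836 ang -174.5 tanF(cw resist) 0.6 radF 2.8
```

```bash
python3 -m jog '{"linear":[[-0.3,1.8,0]],"turn":[-0.25]}' >/dev/null; sh s.sh
python3 -m jog '{"linear":[[-0.3,1.8,0]],"turn":[-0.25]}' >/dev/null; sh s.sh
```

```text
t12.68 grasp [ 0.5086 -0.0875  0.0847] yang -87.5 F [-2.6  0.2  6.1] gap 0.226 gf 26.7 q6 0.97
r 0.0837 ang -175.5 tanF(cw resist) -0.4 radF 2.6
t12.80 grasp [ 0.5084 -0.0859  0.0847] yang -88.8 F [-3.6 -1.1  6.4] gap 0.228 gf 26.8 q6 0.99
r 0.0837 ang -176.6 tanF(cw resist) 0.9 radF 3.6
```

```bash
python3 -m jog '{"linear":[[-0.2,1.5,0]],"turn":[-0.2]}' >/dev/null; sh s.sh
```

```text
t12.93 grasp [ 0.5086 -0.0852  0.0847] yang -89.8 F [-3.7 -4.7  4.8] gap 0.231 gf 26.2 q6 1.02
r 0.0835 ang -177.1 tanF(cw resist) 4.6 radF 3.9
```

```bash
python3 -m jog '{"linear":[[0,0,0]],"turn":[0]}' >/dev/null; sh s.sh
python3 -m jog '{"linear":[[0,1,0]],"turn":[0]}' >/dev/null; sh s.sh
python3 -m jog '{"linear":[[0,0,0]],"turn":[0]}' >/dev/null; sh s.sh
```

```text
t13.05 grasp [ 0.5086 -0.0852  0.0847] yang -89.8 F [-3.  -3.1  5.8] gap 0.23 gf 26.3 q6 1.02
r 0.0835 ang -177.1 tanF(cw resist) 3.0 radF 3.2
t13.18 grasp [ 0.5086 -0.0848  0.0847] yang -89.8 F [-4.7 -7.3  5.2] gap 0.229 gf 25.8 q6 1.02
r 0.0835 ang -177.4 tanF(cw resist) 7.1 radF 5.0
t13.30 grasp [ 0.5086 -0.0849  0.0847] yang -89.8 F [-3.9 -4.   4.3] gap 0.228 gf 25.9 q6 1.02
r 0.0835 ang -177.3 tanF(cw resist) 3.8 radF 4.1
```

```bash
python3 -m jog '{"linear":[[0,1,0]],"turn":[0]}' >/dev/null; sh s.sh
python3 -m jog '{"linear":[[0,1,0]],"turn":[0]}' >/dev/null; sh s.sh
```

```text
t13.43 grasp [ 0.5086 -0.0845  0.0847] yang -89.8 F [-5.2 -9.8  5.2] gap 0.228 gf 25.5 q6 1.02
r 0.0835 ang -177.6 tanF(cw resist) 9.5 radF 5.6
t13.55 grasp [ 0.5086 -0.0841  0.0847] yang -89.8 F [ -6.8 -12.2   4.9] gap 0.228 gf 25.3 q6 1.02
r 0.0834 ang -177.9 tanF(cw resist) 11.9 radF 7.2
```

```bash
python3 -m jog '{"linear":[[0,0,0],[0,0,0],[0,0,0],[0,0,0],[0,0,0],[0,0,10],[0,0,15],[0,0,15],[0,0,15],[0,0,15],[0,0,10],[0,0,0]],"turn":[0,0,0,0,0,0,0,0,0,0,0,0]}' 1; sh s.sh
python3 -m jog '{"linear":[[2,12,0],[2,12,0],[2,12,0],[2,12,0],[2,12,0],[2,12,0],[2,12,0],[2,12,0],[2,12,0],[2,12,0],[2,12,0],[2,12,0]],"turn":[1,1,1,1,1,1,1,1,1,1,1,1]}' ; sh s.sh
```

```text
t: 15.05
tcp_pos: [0.493, -0.0878, 0.3199]
tool_rot: [0.998, -0.001, 0.053, -0.018]
force: [-0.6, -0.3, -0.5]
finger_gap: 1.001
gripper_force: 0.0
t15.05 grasp [ 0.5094 -0.0821  0.1659] yang -90.0 F [-0.6 -0.3 -0.5] gap 1.001 gf 0.0 q6 1.07
r 0.0826 ang -179.2 tanF(cw resist) 0.3 radF 0.6
t: 16.55
tcp_pos: [0.5166, 0.0567, 0.3181]
tool_rot: [0.864, 0.5, 0.035, -0.043]
force: [-0.3, -0.5, -0.4]
finger_gap: 0.999
gripper_force: 0.0
t16.55 grasp [0.5193 0.0735 0.164 ] yang -29.8 F [-0.3 -0.5 -0.4] gap 0.999 gf 0.0 q6 0.29
r 0.1708 ang 115.2 tanF(cw resist) 0.5 radF -0.4
```

```bash
python3 -m jog '{"linear":[[1,1,0],[1,1,0],[1,1,0],[1,1,0],[1,1,0],[1,1,0],[1,1,0],[1,1,0],[1,0,0],[1,0,0],[0,0,0],[0,0,0]],"turn":[1,1,1,1,1,1,1,1,1,1,1,1]}' >/dev/null
python3 -m jog '{"linear":[[0,0,0],[0,0,0],[0,0,0],[0,0,0],[0,0,0],[0,0,0],[0,0,0],[0,0,0],[0,0,0],[0,0,0],[0,0,0],[0,0,0]],"turn":[1,1,1,1,1,1,1,1,1,1,1,0]}' ; 
python3 -c "
from h import *
st(np.array([.590,.050]))
s=snapshot('side')
for c,q in blobs(s,(105,120,50),(125,255,255),(200,170,365,265)):print('blue',c,q)
for c,q in blobs(s,(0,150,60),(6,255,255),(200,170,365,265)):print('red',c,q)
print(proj('side',[.51,.06,.1]),proj('side',[.51,-.082,.1]))
a=cv2.resize(s[120:260,220:380],None,fx=4.2,fy=4.2,interpolation=cv2.INTER_CUBIC);cv2.imwrite('pics/s4.png',a[:,:,::-1])
"
```

```text
t: 19.55
tcp_pos: [0.5266, 0.0644, 0.3181]
tool_rot: [0.045, 0.997, -0.017, -0.053]
force: [0.9, 0.3, 0.4]
finger_gap: 0.998
gripper_force: 0.0
t19.55 grasp [0.5099 0.06   0.1641] yang 85.0 z [-0.108 -0.028 -0.994] F [0.9 0.3 0.4] gap 0.998 gf 0.0 q6 -1.54
r 0.0807 ang 172.9 tanF(cw resist) -0.4 radF -0.9
blue [245.02898551 198.72463768] [237 189  25  18 207]
red [282.73913043 220.3236715 ] [276 211  21  19 207]
(np.float64(240.72941075570407), np.float64(189.32954272700064)) (np.float64(276.9180426797752), np.float64(210.0558519651077))
```

View pics/s4.png

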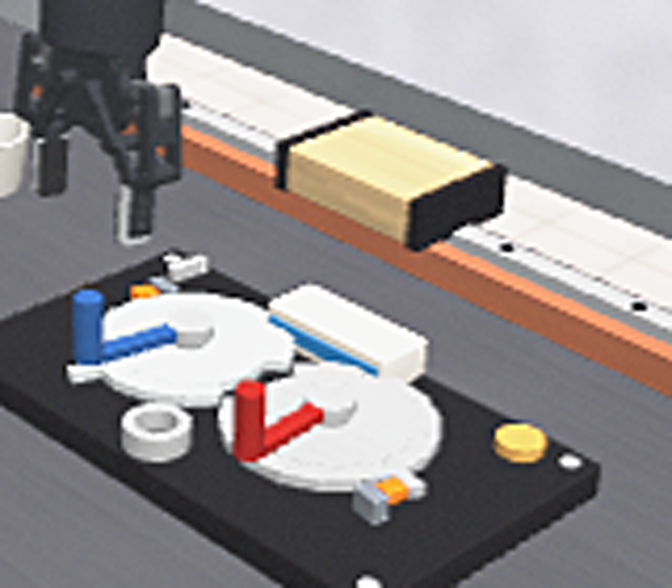

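The red lug sits against its orange buffer at (395,490). The blue knob top at (88,297) matches the grasp point's projection, so I'll descend and grip it.

```bash
sed -i 's/\[.592,-.081\]/[.590,.050]/' s.sh
python3 -m jog '{"linear":[[0,0,-12],[0,0,-12],[0,0,-12],[0,0,-12],[0,0,-8],[0,0,-8],[0,0,-6],[0,0,-6],[0,0,-4],[0,0,0]],"turn":[0,0,0,0,0,0,0,0,0,0]}' >/dev/null; sh s.sh
python3 -m jog '{"linear":[[0,0,0],[0,0,0],[0,0,0],[0,0,0],[0,0,0],[0,0,0],[0,0,0],[0,0,0]],"turn":[0,0,0,0,0,0,0,0]}' 0 25 >/dev/null; sh s.sh
python3 -c "
from h import *
arc(np.array([.59,.05]),15)"
```

```text
t20.85 grasp [0.5102 0.0599 0.0844] yang 85.0 F [-0.9  0.5  0.5] gap 0.998 gf 0.0 q6 -1.53
r 0.0804 ang 172.9 tanF(cw resist) -0.4 radF 1.0
t21.85 grasp [0.5109 0.0653 0.0853] yang 84.7 F [ 1.2 19.3  5.1] gap 0.23 gf 26.7 q6 -1.53
r 0.0806 ang 169.0 tanF(cw resist) -19.2 radF 2.5
[[1.8, 5.4], [2.3, 5.2], [2.7, 5.0], [3.2, 4.8], [3.6, 4.5], [4.0, 4.1], [4.3, 3.8], [4.6, 3.4], [4.9, 3.0], [5.1, 2.5], [5.3, 2.1], [5.5, 1.6], [5.6, 1.1], [5.7, 0.6], [5.7, 0.1]]
```

```bash
python3 -m jog '{"linear":[[0.2,3,0],[0.2,2.5,0],[0,0,0]],"turn":[0,0,0]}' >/dev/null; sh s.sh
```

```text
t22.23 grasp [0.5109 0.0657 0.0853] yang 85.0 F [-1.2  1.5  5.7] gap 0.227 gf 31.1 q6 -1.52
r 0.0806 ang 168.8 tanF(cw resist) -1.2 radF 1.4
```

```bash
python3 -m jog '{"linear":[[1.5,4,0]],"turn":[-0.8]}' >/dev/null; sh s.sh
python3 -m jog '{"linear":[[1.5,4,0]],"turn":[-0.8]}' >/dev/null; sh s.sh
python3 -c "
from h import *
arc(np.array([.59,.05]),14)"
```

```text
t22.35 grasp [0.5118 0.0699 0.0853] yang 81.0 F [-0.5 -1.3  6.3] gap 0.226 gf 32.0 q6 -1.45
r 0.0807 ang 165.7 tanF(cw resist) 1.4 radF 0.2
t22.48 grasp [0.5132 0.0752 0.0853] yang 76.9 F [-2.  -1.5  6.4] gap 0.224 gf 31.9 q6 -1.38
r 0.0808 ang 161.8 tanF(cw resist) 2.1 radF 1.4
[[2.6, 5.1], [3.0, 4.9], [3.5, 4.6], [3.8, 4.3], [4.2, 3.9], [4.5, 3.5], [4.8, 3.1], [5.1, 2.7], [5.3, 2.2], [5.5, 1.8], [5.6, 1.3], [5.7, 0.8], [5.7, 0.3], [5.7, -0.2]]
```

Blue moves freely beyond its play, so it is unlocked.

```bash
python3 -m jog '{"linear":[[2.6,5.1,0],[3,4.9,0],[3.5,4.6,0],[3.8,4.3,0]],"turn":[-1,-1,-1,-1]}' >/dev/null; sh s.sh
python3 -m jog '{"linear":[[4.2,3.9,0],[4.5,3.5,0],[4.8,3.1,0],[5.1,2.7,0]],"turn":[-1,-1,-1,-1]}' >/dev/null; sh s.sh
python3 -c "
from h import *
arc(np.array([.59,.05]),8)"
```

```text
t22.98 grasp [0.526  0.1003 0.0853] yang 56.9 F [-3.3 -0.5  7.1] gap 0.225 gf 32.0 q6 -1.04
r 0.0814 ang 141.8 tanF(cw resist) 2.4 radF 2.2
t23.48 grasp [0.5466 0.1195 0.0853] yang 36.9 F [-3.8  1.5  6.6] gap 0.225 gf 32.1 q6 -0.71
r 0.0819 ang 122.0 tanF(cw resist) 2.4 radF 3.3
[[5.3, 2.3], [5.5, 1.8], [5.7, 1.3], [5.8, 0.8], [5.8, 0.3], [5.8, -0.2], [5.8, -0.7], [5.7, -1.2]]
```

```bash
python3 -m jog '{"linear":[[5.3,2.3,0],[5.5,1.8,0],[5.7,1.3,0],[5.8,0.8,0]],"turn":[-1,-1,-1,-1]}' >/dev/null; sh s.sh
python3 -m jog '{"linear":[[2.9,0.2,0],[2.9,0.1,0]],"turn":[-0.5,-0.5]}' >/dev/null; sh s.sh
python3 -c "
from h import *
arc(np.array([.59,.05]),8,-1.5)"
```

```text
t23.98 grasp [0.5729 0.1306 0.0853] yang 16.9 F [-3.8  2.1  6.5] gap 0.23 gf 32.2 q6 -0.38
r 0.0824 ang 102.0 tanF(cw resist) 3.3 radF 2.8
t24.23 grasp [0.5801 0.1318 0.0853] yang 12.0 F [-3.7  4.   6.3] gap 0.223 gf 32.0 q6 -0.3
r 0.0824 ang 96.9 tanF(cw resist) 3.2 radF 4.4
[[1.8, -0.0], [1.8, -0.0], [1.8, -0.1], [1.7, -0.1], [1.7, -0.2], [1.7, -0.2], [1.7, -0.3], [1.7, -0.3]]
```

```bash
python3 -m jog '{"linear":[[1.8,0,0]],"turn":[-0.3]}' >/dev/null; sh s.sh
python3 -m jog '{"linear":[[1.8,0,0]],"turn":[-0.3]}' >/dev/null; sh s.sh
python3 -m jog '{"linear":[[1.8,-0.1,0]],"turn":[-0.3]}' >/dev/null; sh s.sh
```

```text
t24.35 grasp [0.5822 0.1321 0.0853] yang 10.5 F [-4.2  3.6  5.9] gap 0.225 gf 32.0 q6 -0.27
r 0.0824 ang 95.4 tanF(cw resist) 3.8 radF 3.9
t24.48 grasp [0.5844 0.1323 0.0853] yang 9.0 F [-4.7  4.2  6.5] gap 0.228 gf 32.1 q6 -0.25
r 0.0825 ang 93.9 tanF(cw resist) 4.4 radF 4.6
t24.60 grasp [0.5865 0.1324 0.0853] yang 7.5 F [-3.9  4.5  7.1] gap 0.226 gf 32.1 q6 -0.22
r 0.0825 ang 92.4 tanF(cw resist) 3.7 radF 4.7
```

```bash
python3 -m jog '{"linear":[[1.7,-0.1,0]],"turn":[-0.3]}' >/dev/null; sh s.sh
python3 -m jog '{"linear":[[1.4,-0.1,0]],"turn":[-0.2]}' >/dev/null; sh s.sh
```

```text
t24.73 grasp [0.5886 0.1325 0.0853] yang 6.0 F [-4.7  4.3  5.8] gap 0.227 gf 32.1 q6 -0.2
r 0.0825 ang 91.0 tanF(cw resist) 4.6 radF 4.4
t24.85 grasp [0.5902 0.1325 0.0853] yang 5.0 F [-4.7  3.2  6.6] gap 0.232 gf 32.3 q6 -0.18
r 0.0825 ang 89.9 tanF(cw resist) 4.7 radF 3.2
```

```bash
python3 -m jog '{"linear":[[1.3,-0.1,0]],"turn":[-0.2]}' >/dev/null; sh s.sh
python3 -m jog '{"linear":[[1.3,-0.1,0]],"turn":[-0.2]}' >/dev/null; sh s.sh
```

```text
t24.98 grasp [0.5917 0.1325 0.0853] yang 4.0 F [-3.9  3.4  6.5] gap 0.226 gf 32.4 q6 -0.17
r 0.0825 ang 88.8 tanF(cw resist) 4.0 radF 3.3
t25.10 grasp [0.5932 0.1325 0.0853] yang 3.0 F [-5.3  3.   7.2] gap 0.229 gf 32.5 q6 -0.15
r 0.0826 ang 87.8 tanF(cw resist) 5.5 radF 2.8
```

```bash
python3 -m jog '{"linear":[[1.2,-0.1,0]],"turn":[-0.2]}' >/dev/null; sh s.sh
python3 -m jog '{"linear":[[1.2,-0.1,0]],"turn":[-0.2]}' >/dev/null; sh s.sh
```

```text
t25.23 grasp [0.5947 0.1324 0.0853] yang 2.0 F [-4.4  2.9  7.1] gap 0.229 gf 32.5 q6 -0.13
r 0.0826 ang 86.8 tanF(cw resist) 4.6 radF 2.6
t25.35 grasp [0.5956 0.1324 0.0853] yang 1.0 F [-5.6  2.8  7.9] gap 0.23 gf 33.5 q6 -0.12
r 0.0826 ang 86.1 tanF(cw resist) 5.8 radF 2.4
```

```bash
python3 -m jog '{"linear":[[1,0,0]],"turn":[0]}' >/dev/null; sh s.sh
python3 -m jog '{"linear":[[1,0,0]],"turn":[0]}' >/dev/null; sh s.sh
```

```text
t25.48 grasp [0.5958 0.1324 0.0853] yang 1.1 F [-8.2  2.4  8.7] gap 0.223 gf 34.7 q6 -0.12
r 0.0826 ang 86.0 tanF(cw resist) 8.4 radF 1.9
t25.60 grasp [0.596  0.1324 0.0853] yang 1.1 F [-8.9  2.3 11. ] gap 0.225 gf 35.8 q6 -0.12
r 0.0826 ang 85.9 tanF(cw resist) 9.1 radF 1.7
```

```bash
python3 -m jog '{"linear":[[1,0,0]],"turn":[0]}' >/dev/null; sh s.sh
```

```text
t25.73 grasp [0.5961 0.1324 0.0853] yang 1.1 F [-11.9   2.6  10.7] gap 0.228 gf 37.0 q6 -0.12
r 0.0826 ang 85.7 tanF(cw resist) 12.1 radF 1.7
```

Firm stop at the expected turn (about 83°). I'll let go and check.

```bash
python3 -m jog '{"linear":[[0,0,0],[0,0,0],[0,0,0],[0,0,0],[0,0,0],[0,0,10],[0,0,15],[0,0,15],[0,0,20],[0,0,20],[0,0,20],[0,0,20]],"turn":[0,0,0,0,0,0,0,0,0,0,0,0]}' 1; python3 -m jog '{"linear":[[-10,30,20],[-10,30,20],[-10,30,20],[-10,30,20],[-10,30,10],[-10,30,0],[0,0,0]],"turn":[0,0,0,0,0,0,0]}'
python3 -c "
from h import *
s=snapshot('side');t=snapshot('top')
a=cv2.resize(s[170:265,200:365],(480,276),interpolation=cv2.INTER_CUBIC);b=cv2.resize(t[130:212,185:330],(480,272),interpolation=cv2.INTER_CUBIC);cv2.imwrite('pics/s5.png',np.vstack([a,b])[:,:,::-1])
"
```

```text
t: 27.22
tcp_pos: [0.6062, 0.1157, 0.3607]
tool_rot: [0.7, 0.712, 0.023, -0.05]
force: [0.4, 0.5, -0.3]
finger_gap: 0.999
gripper_force: 0.0
t: 28.1
tcp_pos: [0.545, 0.2975, 0.4501]
tool_rot: [0.699, 0.713, 0.024, -0.05]
force: [0.7, -1.4, -0.5]
finger_gap: 0.999
gripper_force: 0.0
```

View pics/s5.png

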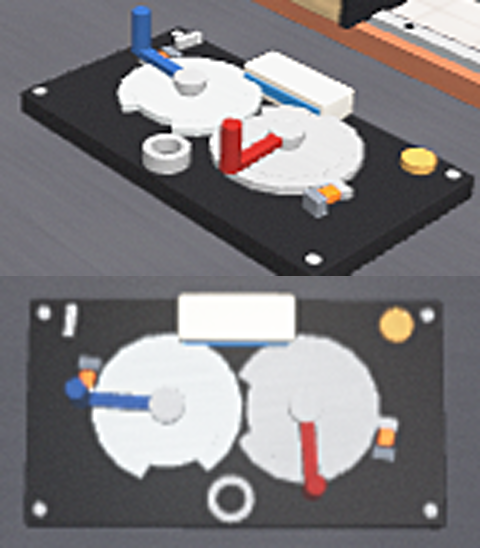

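The final view shows the red lug on its buffer at (387,430). The blue lever has turned about 83° to its buffer at (88,380), and the ring, block and disc are where they were.

```bash
python3 -c "
from station import *
print(sign_off())"
```

```text
the job is handed in; nothing more can be done
None
```

The job is handed in: the red lever, then the blue, were turned clockwise until each stopped on its buffer, pressed with about 8 N and let go. While gripping the blue knob I pushed it about 19 N the wrong way before easing off, and early on joint 6 reached its range limit (it read -2.854 against -2.85).

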